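Slide the speaker box down the test jig's lane

ROBOT

A 6-joint arm with a two-finger parallel gripper is mounted at the origin on the work surface. World frame = base frame: x ahead of the robot, y to its left, z up, the work surface at z = 0. Lengths are in m, angles in rad, forces in N, time in s.
With the tool pointing down it reaches from about 0.25 to 0.775 m from the base axis. Payload 4 kg.
Tool frame: the origin (TCP) lies at the very end of the fingers, on their centre line; the grasp point (between the pads) lies 19 mm behind it (ctrl.pinch_z is the distance from the TCP to the grasp point, in m); z points along the fingers, y is the line along which they close (so a half turn about z gives the same grasp; the last joint's range is limited). The gripper opens to 94 mm and grips with 3 to 60 N. Pads are 16 mm wide; open, the fingers measure 119 mm over their backs; the gripper's body (75 mm by 177 mm) begins 78 mm behind the grasp point.
Start: joints at [-1.328, 0.087, 1.371, -0, 1.684, -0.103], TCP at [0.186, -0.517, 0.206] pointing down, gripper open.
Joint ranges: [-3.1, 3.1], [-0.76, 2.03], [0.27, 2.55], [-1.08, 4.22], [0.17, 2.65], [-2.57, 2.57]. Speed limits (rad/s): [2.79, 2.79, 3.14, 3.14, 3.14, 3.14].

INTERFACE

Orientations are given as a rotation vector (axis times angle).
In Python, from rig import ctrl gives the robot as it stands.
- The arm moves only by the shell command python3 -m inch 'ROWS' [FORCE]. ROWS is JSON, a list of rows, each a list of 7 numbers: the shift along the tool's x, y, z in m, then the turn, a rotation vector about the tool's x, y, z in degrees, then the opening in per cent of the stroke, from 0 (shut) to 100 (fully open). A call has 1 to 8 rows; each row is the pose to reach, as a shift and turn from the pose commanded when the call began, along the tool's axes at that moment; what a row does not reach only later rows make up. A row lasts 1/12 s, in which the tool goes at most 41.7 mm and 7.16 degrees, less where a joint would pass 70% of its speed; a pose out of reach is approached as far as the arm can. A call with a gripper value outside its range is refused whole. The fingers move at their own pace and stop on an object; FORCE is the grip in N (left out, the last holds). Time passes only in rows, so rows that repeat a pose let the fingers close. It gives the time, the measured TCP pose, the force, the opening and the grip force at its end, in the units of the state.
- ctrl.get_state(): the state, without advancing time (a new reading comes with each control period).
- ctrl.capture(name): name is "scene" or "top" or "wrist"; returns a dict with "image" (400x640x3 uint8, blue, green, red), "depth" (400x640 float32, m along the optical axis (not along the pixel's ray), 0 where there is no reading), "fx", "fy", "cx", "cy" (pixels), "rvec" (rotation vector, rad) and "tvec" (3), from world to camera coordinates, as OpenCV has them; the wrist camera has in their place "hand_eye" (4x4, takes a point from camera to tool coordinates, whose origin is the TCP and whose axes are the flange's). Camera axes: x right, y down, z forward; pixel columns grow to the right and rows downward; lengths in m; the calibration is good to about 2 mm. A picture is of the moment at which its call begins: read the wrist's pose just before it.
- ctrl.job_done(): hands the job in; it is judged then, once.
Trained networks look in the newest picture that a camera, given by its name, has taken for a name from the list of things; names that differ only in an ending like _2 or _b are one class to them, and where a whole thing is asked for, a point or a joint stands for the part that bears it (a point fixed in the world has none). Each returns a list of dicts, best first, with "p" (0 to 1); they miss things now and then, are a little off and sometimes report something else, mostly with a low value. They report only what shows in the picture. A call takes as long as a camera call. They do not tell look-alikes from the thing itself.
- ctrl.find_in(camera, query): "point" ([x, y, z] in m, in world coordinates, good to about 4 mm: the middle of the surface that is visible of it).
The state is a dict: "t": time; "joint_positions": joint angles; "qvel": joint speeds; "joint_efforts": joint torques, N m; "tool_pos": TCP position; "ee_rot": TCP orientation; "contact_force": force on the tool from outside, world axes, zero at the start; "ft_torque": the same for the moment, N m; "finger_gap": finger opening in m; "finger_force": force on a finger pad.
Only numpy, scipy, OpenCV 4.12 (cv2) and the standard library are available. Lean on these libraries where they do the work, as an engineer would, in place of code of your own. Each camera call takes 0.05 s, during which the arm holds its last target. There are 200 camera calls.

TASK

Push the speaker box down the lane of the listening-test jig until it rests against the wooden end stop in front of the microphone, then leave it there. The two metal guide rails have only just been glued, so neither the box nor the robot may touch either rail: line the box up in front of the lane first if it needs it. Only push the box with the fingers - do not lift, tip or carry it - keep off the loudspeaker on its lid, and leave the other things on the bench alone.

Things in the scene. Friction and masses are not known exactly. Their poses are not given: they have to be found in the camera images.
- jig: Test jig fixed to the bench: plywood board 460 x 260 x 12 mm. Origin: centre of its underside; x along the lane towards the end stop, y across, z up. Board top z = 12 mm; lane centre line y = 0. Bare apron x = -230 to 0; lane from x = 0 (open mouth) to 190 mm (face of the end stop, a wooden bar 14 thick, 142 wide, 28 high). Behind it, x = 217, a microphone post up to z = 106 mm.
- rail_a: Guide rail on the jig's +y side: aluminium bar 190 long (along the jig's x), 14 wide, 15 mm high, standing on the board. Origin at the centre of its underside, at x = 95, y = +64, z = 12 mm in the jig's frame. Its inner face is at y = +57 mm. Must not be touched.
- rail_b: Guide rail on the jig's -y side, the same bar, at x = 95, y = -64, z = 12 mm in the jig's frame; its inner face is at y = -57 mm (the lane is 114 mm wide, 9 mm more than the box on each side). Must not be touched.
- speaker_box: Loose speaker box: grey plastic, black lid, 100 long (x) x 96 wide (y) x 45 mm high, about 0.45 kg, upright on the apron before the lane, up to 30 mm off the centre line and 0.25 rad askew. Origin: centre of its underside; x axis roughly along the jig's x. Slides with ordinary friction; pushed slowly by two fingertips side by side, its face turns flat against them.
- driver: The loudspeaker set in the middle of the box's lid, fixed to it: steel, 56 x 56 mm plate, with a round magnet, standing 16 mm above the lid. Origin at the centre of its underside, 45 mm above the box's origin. Must not be touched.
- solder_spool: Bystander: loose spool, 54 mm diameter, 40 mm high, standing on the bench beyond the board's -y edge. Origin at the centre of its underside.
- spare_speaker: Bystander: loose loudspeaker 56 x 56 mm, 18 mm high, on the bench beyond the board's -y edge. Origin at the centre of its underside.
- parts_case: Bystander: closed flat parts case 130 x 70 x 30 mm on the bench beyond the board's end, behind the microphone. Origin at the centre of its underside.
Mind the look-alikes: they are no part of the job. Leave any purple look-alike of the speaker_box alone.

How it is judged:
By the outcome, as a careful person would: the job done as asked, in the order asked, and still so for the second after the job is handed in, with the robot touching nothing.
It also fails if it takes over 72 s, if anything falls off the work surface, if the arm or the gripper's body presses on something with over 40 N, if the wrist force passes 120 N, or if a joint passes its speed limit or range.

## Working session

There is one attempt and no reset: what is moved stays moved. The work goes in short steps, Python scripts to look and compute and a shell command to move; the robot and the scene stay as the last step left them, time stands still between calls to the robot, and variables do not carry over. Pictures are saved under pics/ and viewed, at most 10 in all, crops included, and the job is handed in when it is done.

```bash
mkdir -p pics; ls; python3 - <<'E'
from rig import ctrl
import cv2,numpy as np
for n in("top","scene"):
    c=ctrl.capture(n); cv2.imwrite(f"pics/{n}0.png",c["image"])
    print(n,c["fx"],c["cx"],c["cy"],np.round(c["rvec"],3),np.round(c["tvec"],3))
    for q in("jig","rail_a","speaker_box","driver","solder_spool","parts_case"):
        print(q,[(np.round(d["point"],3).tolist(),round(d["p"],2)) for d in ctrl.find_in(n,q)[:3]])
s=ctrl.get_state();print(s["t"],s["tool_pos"],s["ee_rot"],s["finger_gap"])
E
```

```text
pics
top 394.3752042221723 321.818231786794 202.38722886932925 [ 2.108 -2.092  0.246] [0.025 0.623 0.833]
jig [([0.538, 0.049, 0.014], 0.56)]
rail_a [([0.466, 0.102, 0.025], 0.73), ([0.591, 0.132, 0.027], 0.71)]
speaker_box [([0.729, -0.268, 0.044], 0.9), ([0.538, -0.313, 0.045], 0.7), ([0.582, -0.094, 0.055], 0.58)]
driver [([0.538, -0.319, 0.048], 0.97), ([0.587, -0.096, 0.068], 0.85), ([0.732, -0.273, 0.05], 0.66)]
solder_spool [([0.694, 0.221, 0.04], 0.71)]
parts_case [([0.474, 0.288, 0.034], 0.72), ([0.588, -0.094, 0.067], 0.72)]
scene 432.61657245307333 323.7347787417539 199.3392802407262 [ 2.238  1.097 -0.383] [-0.402 -0.321  1.474]
jig [([0.568, 0.022, 0.009], 0.84)]
rail_a [([0.594, 0.122, 0.027], 0.85)]
speaker_box [([0.56, -0.319, 0.049], 0.71), ([0.755, -0.279, 0.044], 0.66), ([0.604, -0.106, 0.055], 0.6)]
driver [([0.748, -0.276, 0.051], 0.7), ([0.549, -0.32, 0.048], 0.68), ([0.597, -0.103, 0.062], 0.62)]
solder_spool [([0.702, 0.214, 0.041], 0.65), ([0.746, 0.088, 0.008], 0.56)]
parts_case [([0.491, 0.287, 0.023], 0.89), ([0.604, -0.104, 0.054], 0.64)]
0.7 [ 0.18642601 -0.51748746  0.20554066] [ 3.09456187e+00  5.40533300e-01 -3.42450873e-05] 0.09442264554011653
```

View pics/top0.png

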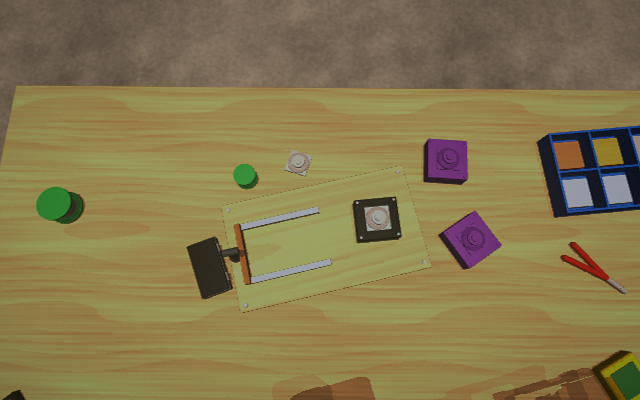

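View pics/scene0.png

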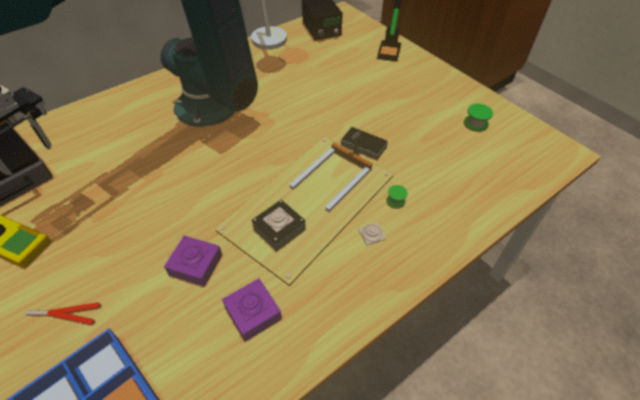

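The top view shows the box (black lid) at (377,219) and the board corners at about (222,207), (403,166), (432,267) and (242,312). The rails run (243,226)–(318,210) and (250,281)–(330,262). The purple look-alikes are at (446,160) and (471,240). The scene view shows the same layout.

```bash
cat > h.py <<'E'
from rig import ctrl
import cv2,numpy as np
from scipy.spatial.transform import Rotation as R
def cam(name):
    s=ctrl.get_state(); c=ctrl.capture(name)
    if name=="wrist":
        H=np.array(c["hand_eye"]); Rt=R.from_rotvec(s["ee_rot"]).as_matrix()
        c["R"]=Rt@H[:3,:3]; c["o"]=Rt@H[:3,3]+s["tool_pos"]
    else:
        M=R.from_rotvec(np.ravel(c["rvec"])).as_matrix(); c["R"]=M.T; c["o"]=-M.T@np.ravel(c["tvec"])
    return c
def plane(c,uv,z):
    uv=np.atleast_2d(uv).astype(float)
    d=np.c_[(uv[:,0]-c["cx"])/c["fx"],(uv[:,1]-c["cy"])/c["fy"],np.ones(len(uv))]@c["R"].T
    return c["o"]+d*((z-c["o"][2])/d[:,2])[:,None]
def cloud(c):
    d=c["depth"]; v,u=np.mgrid[:d.shape[0],:d.shape[1]]
    return np.dstack([(u-c["cx"])/c["fx"]*d,(v-c["cy"])/c["fy"]*d,d])@c["R"].T+c["o"]
def go(xyz,yaw):
    """yaw = world angle (deg) of tool x, tool z down; prints shift mm / turn deg in tool axes"""
    s=ctrl.get_state(); T=R.from_rotvec(s["ee_rot"]); a=np.radians(yaw)
    W=R.from_matrix(np.c_[[np.cos(a),np.sin(a),0],[np.sin(a),-np.cos(a),0],[0,0,-1]])
    print("row",np.round(T.inv().apply(np.array(xyz)-s["tool_pos"]),4),np.round((T.inv()*W).as_rotvec(degrees=True),2))
E
python3 - <<'E'
from h import *
c=cam("top")
P=plane(c,[(222,207),(403,166),(432,267),(242,312)],.012)[:,:2]
print(P.round(3),P.mean(0).round(3))
for a,b in((1,0),(2,3)): d=P[b]-P[a];print(np.linalg.norm(d),np.degrees(np.arctan2(d[1],d[0])))
print(ctrl.capture("wrist")["hand_eye"])
go([.53,-.02,.40],104)
E
```

```text
[[ 0.623  0.273]
 [ 0.732 -0.173]
 [ 0.482 -0.232]
 [ 0.376  0.211]] [0.553 0.02 ]
0.45961876902936943 103.71633822168016
0.45545381530668533 103.43315047824784
[[ 1.27949982e-03 -9.69224762e-01 -2.46174173e-01  7.10941182e-02]
 [ 9.99999181e-01  1.23197432e-03  3.47066309e-04 -4.55062783e-04]
 [-3.31050024e-05 -2.46174415e-01  9.69225545e-01 -1.78637442e-01]
 [ 0.00000000e+00  0.00000000e+00  0.00000000e+00  1.00000000e+00]]
row [ 0.4919 -0.3515 -0.1945] [  0.     0.   -84.19]
```

```bash
python3 -m inch '[[0.528,-0.4235,-0.1945,0,0,-84,100],[0.528,-0.4235,-0.1945,0,0,-84,100],[0.528,-0.4235,-0.1945,0,0,-84,100],[0.528,-0.4235,-0.1945,0,0,-84,100],[0.528,-0.4235,-0.1945,0,0,-84,100],[0.528,-0.4235,-0.1945,0,0,-84,100],[0.528,-0.4235,-0.1945,0,0,-84,60],[0.528,-0.4235,-0.1945,0,0,-84,60]]'; python3 -c "
from h import *
go([.54,.06,.40],104)"
```

```text
t: 1.47
tool_pos: [0.3541, -0.2424, 0.2984]
ee_rot: [2.45, 1.964, 0.0]
contact_force: [1.4, -0.5, 0.2]
finger_gap: 0.0839
finger_force: 0.0
row [ 0.3355  0.1158 -0.1016] [  0.05   0.05 -26.57]
```

```bash
python3 -m inch '[[0.3355,0.116,-0.1,0,0,-26.5,60],[0.3355,0.116,-0.1,0,0,-26.5,60],[0.3355,0.116,-0.1,0,0,-26.5,60],[0.3355,0.116,-0.1,0,0,-26.5,60],[0.3355,0.116,-0.1,0,0,-26.5,60],[0.3355,0.116,-0.1,0,0,-26.5,60],[0.3355,0.116,-0.1,0,0,-26.5,60],[0.3355,0.116,-0.1,0,0,-26.5,60]]'; python3 -m inch '[[0.02,0.01,0,0,0,0,60],[0.02,0.01,0,0,0,0,60],[0.02,0.01,0,0,0,0,60]]'; python3 - <<'E'
from h import *
s=ctrl.get_state();print(s["t"],s["tool_pos"],s["qvel"].round(2) if hasattr(s["qvel"],"round") else s["qvel"])
c=cam("wrist");cv2.imwrite("pics/w1.png",c["image"]);np.savez("w1.npz",**{k:c[k] for k in("image","depth","R","o","fx","fy","cx","cy")})
print(c["fx"],c["o"])
E
```

```text
t: 2.13
tool_pos: [0.524, 0.0301, 0.3887]
ee_rot: [1.942, 2.469, 0.0]
contact_force: [0.7, -0.5, 1.1]
finger_gap: 0.0566
finger_force: 0.0
t: 2.38
tool_pos: [0.5287, 0.0508, 0.3875]
ee_rot: [-1.939, -2.471, 0.001]
contact_force: [0.4, -0.1, -1.1]
finger_gap: 0.0566
finger_force: 0.0
2.3833 [0.52865774 0.0508125  0.38751203] [-0.04 -0.02  0.02 -0.01  0.   -0.  ]
360.1634017988417 [0.51166863 0.12042972 0.56612856]
```

View pics/w1.png

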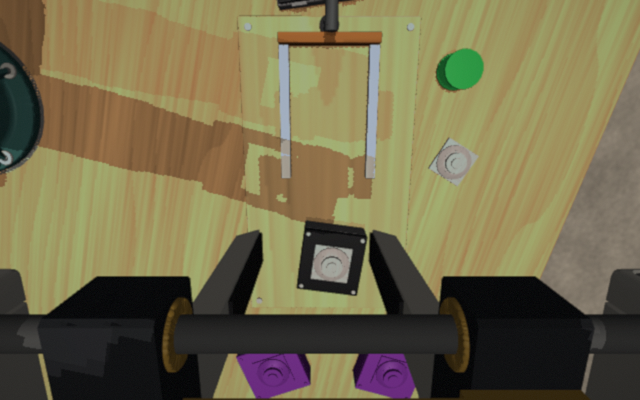

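The wrist view shows the lane straight up the picture. Rail inner edges are at u≈289 and u≈370 (v 44–178), the end stop is at v≈38, and the box lid is centred at about (332,265), turned a few degrees.

```bash
cat >> h.py <<'E'
def measure(c,u0=230,u1=420,verbose=True):
    I=cv2.cvtColor(c["image"],cv2.COLOR_BGR2HSV)
    b=c["image"]
    r={}
    # box lid: dark pixels, connected with depth top z~.057
    C=cloud(c); ok=c["depth"]>0
    m=ok&(abs(C[...,2]-.058)<.007)&(C[...,0]>.35)&(C[...,1]<.25); m=cv2.morphologyEx(m.astype(np.uint8),cv2.MORPH_OPEN,np.ones((3,3)))
    n,l,st,ce=cv2.connectedComponentsWithStats(m)
    for i in range(1,n):
        if st[i,4]>300:
            P=C[l==i]; rect=cv2.minAreaRect((P[:,:2]*1000).astype(np.float32))
            print("z58",ce[i].round(),st[i,4],np.round(rect[0],1),np.round(rect[1],1),round(rect[2],1),"z",P[:,2].mean().round(4), "bgr",b[l==i].mean(0).round())
E
python3 - <<'E'
from h import *
c=dict(np.load("w1.npz")); measure(c)
a=plane(c,[(289,44),(290,178)],.027);bb=plane(c,[(371,44),(367,178)],.027)
print(a.round(4),bb.round(4))
for q in(a,bb): d=q[0]-q[1];print(np.degrees(np.arctan2(d[1],d[0])),np.linalg.norm(d))
print("width",np.linalg.norm((a-bb),axis=1))
k=plane(c,[(240,17),(419,14)],.012);print(k.round(4));d=k[0]-k[1];print(np.linalg.norm(d),np.degrees(np.arctan2(d[1],d[0])))
big=cv2.resize(c["image"][10:305,220:430],None,fx=2,fy=2,interpolation=cv2.INTER_CUBIC);cv2.imwrite("pics/w1c.png",big)
E
```

```text
z58 [331. 261.] 3281 [589.1 -96.7] [ 96.2 100.7] 6.0 z 0.0572 bgr [57. 60. 62.]
z58 [273. 374.] 459 [ 544.5 -317.5] [42.2 43.8] 11.9 z 0.0563 bgr [117.  41.  98.]
z58 [392. 376.] 453 [ 740.2 -271.3] [43.9 41.9] 19.5 z 0.0563 bgr [117.  41.  98.]
[[0.4547 0.1953 0.027 ]
 [0.4981 0.0108 0.027 ]] [[0.5655 0.2225 0.027 ]
 [0.6119 0.0388 0.027 ]]
103.24869836554502 0.18957260919169924
104.16219537732053 0.18952023193638906
width [0.1141153  0.11713741]
[[0.3783 0.2154 0.012 ]
 [0.6216 0.2791 0.012 ]]
0.25147205607115647 -165.31180026200505
```

View pics/w1c.png

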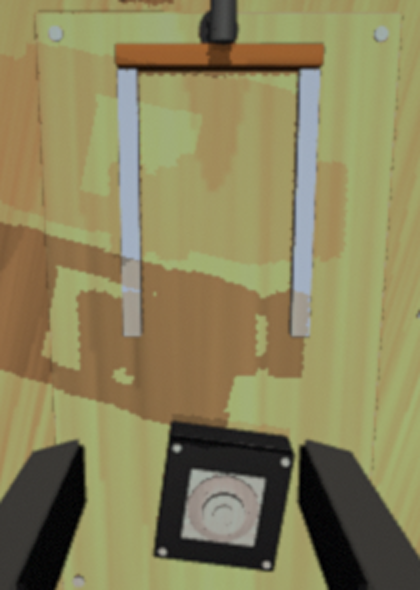

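```bash
cat >> h.py <<'E'
def lane(c):
    C=cloud(c); ok=c["depth"]>0
    m=(ok&(abs(C[...,2]-.027)<.005)).astype(np.uint8); m=cv2.morphologyEx(m,cv2.MORPH_OPEN,np.ones((3,3)))
    n,l,st,ce=cv2.connectedComponentsWithStats(m); out=[]
    for i in range(1,n):
        if st[i,4]>400:
            P=C[l==i]; r=cv2.minAreaRect((P[:,:2]*1000).astype(np.float32)); v=np.linalg.svd(P[:,:2]-P[:,:2].mean(0),full_matrices=False)[2][0]
            print("rail?",ce[i].round(),st[i,4],np.round(r[0],1),np.round(r[1],1),round(r[2],1),"pca",np.degrees(np.arctan2(v[1],v[0])).round(2)%180,P[:,2].mean().round(4))
E
python3 - <<'E'
from h import *
lane(dict(np.load("w1.npz")))
c=cam("top"); np.savez("t1.npz",**{k:c[k] for k in("image","depth","R","o","fx","fy","cx","cy")})
print("top"); lane(c); measure(c)
E
```

```text
rail? [284. 110.] 1302 [468.9 102.1] [ 14.3 188.7] 13.8 pca 103.73 0.0263
rail? [372. 110.] 1316 [593.2 132.7] [ 14.5 188.9] 13.7 pca 103.75 0.0262
top
rail? [617. 189.] 654 [ 673.3 -689.4] [69.8 64.4] 6.2 pca 7.439999999999998 0.0261
rail? [577. 192.] 695 [ 664.1 -591.6] [70.7 63.8] 5.0 pca 2.219999999999999 0.0261
z58 [394. 220.] 370 [ 592.9 -138.6] [28.2 95.2] 87.1 z 0.0576 bgr [62. 74. 76.]
```

```bash
cat >> h.py <<'E'
YAW=103.75; O=np.array([.5536,.0251]); EX=np.array([-.2377,.9713]); EY=np.array([-.9713,-.2377])
def jig(x,y,z,rel=0): p=O+EX*x/1000+EY*y/1000; go([*p,z],YAW+rel)
def where():
    s=ctrl.get_state(); d=np.array(s["tool_pos"])[:2]-O; t=R.from_rotvec(s["ee_rot"]).as_matrix()[:,0]
    print("t",round(s["t"],2),"jig",(d@EX*1000).round(1),(d@EY*1000).round(1),"z",round(s["tool_pos"][2],4),"yaw",round(np.degrees(np.arctan2(t[1],t[0]))-YAW,2),"F",np.round(s["contact_force"],1))
E
python3 -c "
from h import *
jig(-215,0,.12)"
```

```text
row [-0.2442  0.0199  0.2679] [-0.03  0.03 -0.18]
```

```bash
python3 -m inch '[[-0.244,0.02,0.20,0,0,0,60],[-0.244,0.02,0.20,0,0,0,60],[-0.244,0.02,0.20,0,0,0,60],[-0.244,0.02,0.20,0,0,0,60],[-0.244,0.02,0.20,0,0,0,60],[-0.244,0.02,0.20,0,0,0,60],[-0.244,0.02,0.20,0,0,0,60],[-0.244,0.02,0.26,0,0,0,60]]' >/dev/null; python3 -c "
from h import *
where();jig(-215,0,.034)"
```

```text
t 3.15 jig -212.2 0.7 z 0.1647 yaw -0.53 F [0.3 1.  0.4]
row [-0.002   0.0002  0.1307] [ 0.27  0.35 -0.53]
```

```bash
python3 -m inch '[[-0.001,0,0.04,0,0,-0.3,60],[-0.001,0,0.08,0,0,-0.3,60],[-0.001,0,0.105,0,0,-0.3,60],[-0.001,0,0.115,0,0,-0.3,60],[-0.001,0,0.115,0,0,-0.3,60],[-0.001,0,0.115,0,0,-0.3,60]]' >/dev/null; python3 -c "
from h import *
where();jig(-192,0,.034);print(ctrl.get_state()['finger_gap'])"
```

```text
t 3.65 jig -207.4 0.0 z 0.0492 yaw 0.08 F [ 0.2 -0.4  0.2]
row [0.0154 0.     0.0152] [0.06 0.06 0.08]
0.056307893399620626
```

```bash
python3 -m inch '[[0,0,0.015,0,0,0,60],[0,0,0.015,0,0,0,60],[0.005,0,0.015,0,0,0,60],[0.01,0,0.015,0,0,0,60],[0.014,0,0.015,0,0,0,60],[0.017,0,0.015,0,0,0,60],[0.020,0,0.015,0,0,0,60],[0.023,0,0.015,0,0,0,60]]' >/dev/null; python3 -c "
from h import *
where()"; python3 -m inch '[[0.003,0,0,0,0,0,60],[0.006,0,0,0,0,0,60],[0.009,0,0,0,0,0,60],[0.012,0,0,0,0,0,60],[0.014,0,0,0,0,0,60],[0.016,0,0,0,0,0,60],[0.018,0,0,0,0,0,60],[0.02,0,0,0,0,0,60]]' >/dev/null; python3 - <<'E'
from h import *
where()
for n in("wrist","top"):
    c=cam(n);cv2.imwrite(f"pics/{n}2.png",c["image"]); measure(c)
E
```

```text
t 4.32 jig -184.1 -1.1 z 0.0344 yaw 0.15 F [ 2.2 -2.2  1.3]
t 4.98 jig -163.4 0.2 z 0.0331 yaw 0.15 F [ 1.1 -3.5  3.1]
z58 [315. 123.] 45368 [579.7 -84.2] [ 96.5 117.8] 13.9 z 0.0573 bgr [68. 70. 72.]
z58 [359. 222.] 970 [577.8 -72.9] [96.3 95. ] 13.4 z 0.058 bgr [55. 66. 70.]
```

View pics/wrist2.png

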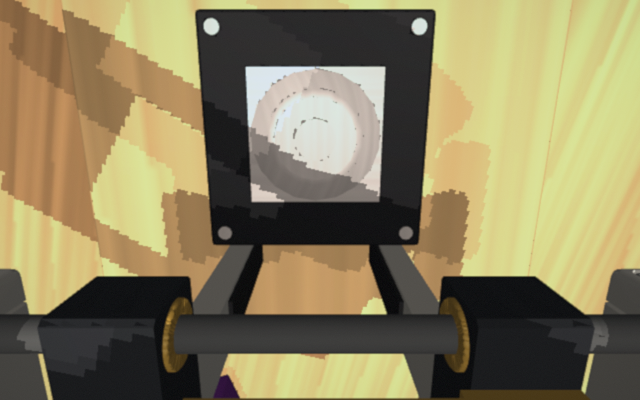

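The box is now flat against the fingers and lies within about 1 mm of the centre line and 0.2° of straight. Next is a straight push down the lane, checked at each step.

```bash
python3 -m inch '[[0.003,0,-0.001,0,0,0,60],[0.008,0,-0.002,0,0,0,60],[0.013,0,-0.002,0,0,0,60],[0.018,0,-0.002,0,0,0,60],[0.023,0,-0.002,0,0,0,60],[0.028,0,-0.002,0,0,0,60],[0.032,0,-0.002,0,0,0,60],[0.035,0,-0.002,0,0,0,60]]' >/dev/null; python3 - <<'E'
from h import *
where()
c=cam("wrist"); measure(c)
c=cam("top"); measure(c)
E
```

```text
t 5.75 jig -127.5 0.1 z 0.0349 yaw 0.19 F [-0.2 -2.2 -1.3]
z58 [315. 124.] 44537 [571.  -49.1] [ 96.5 117.6] 13.9 z 0.0573 bgr [67. 69. 71.]
z58 [342. 226.] 850 [567.8 -32.1] [96.5 83.1] 13.1 z 0.058 bgr [58. 69. 73.]
z58 [473. 239.] 318 [ 546.4 -318.6] [45.5 46.9] 7.4 z 0.0569 bgr [120.  50. 112.]
```

```bash
python3 -m inch '[[0.003,0,0,0,0,0,60],[0.008,0,0,0,0,0,60],[0.014,0,0,0,0,0,60],[0.02,0,0,0,0,0,60],[0.026,0,0,0,0,0,60],[0.032,0,0,0,0,0,60],[0.038,0,0,0,0,0,60],[0.042,0,0,0,0,0,60]]' >/dev/null; python3 -c "
from h import *
where()"; python3 -m inch '[[0.005,0,0,0,0,0.1,60],[0.01,0,0,0,0,0.1,60],[0.016,0,0,0,0,0.1,60],[0.022,0,0,0,0,0.1,60],[0.028,0,0,0,0,0.1,60],[0.034,0,0,0,0,0.1,60],[0.038,0,0,0,0,0.1,60],[0.041,0,0,0,0,0.1,60]]' >/dev/null;  python3 - <<'E'
from h import *
where()
c=cam("wrist"); measure(c); lane(c)
E
```

```text
t 6.52 jig -85.5 0.1 z 0.0352 yaw 0.19 F [ 1.  -2.3 -0.6]
t 7.18 jig -44.8 0.2 z 0.0352 yaw 0.09 F [-0.1 -2.8  1.2]
z58 [315. 124.] 44499 [551.2  31.4] [ 96.9 118. ] 13.7 z 0.0573 bgr [66. 68. 69.]
rail? [187.  79.] 4395 [482.2  46.9] [14.6 77. ] 13.4 pca 103.58 0.0264
rail? [444.  79.] 4847 [606.4  77.4] [14.7 77.5] 13.7 pca 103.77 0.0262
```

```bash
python3 -m inch '[[0.005,0,0,0,0,0,60],[0.01,0,0,0,0,0,60],[0.016,0,0,0,0,0,60],[0.022,0,0,0,0,0,60],[0.028,0,0,0,0,0,60],[0.034,0,0,0,0,0,60],[0.04,0,0,0,0,0,60],[0.045,0,0,0,0,0,60]]' >/dev/null; python3 -c "
from h import *
where()"; python3 -m inch '[[0.005,0,0,0,0,0,60],[0.01,0,0,0,0,0,60],[0.016,0,0,0,0,0,60],[0.022,0,0,0,0,0,60],[0.028,0,0,0,0,0,60],[0.034,0,0,0,0,0,60],[0.039,0,0,0,0,0,60],[0.043,0,0,0,0,0,60]]' >/dev/null;  python3 - <<'E'
from h import *
where()
c=cam("wrist"); measure(c); lane(c)
E
```

```text
t 7.9 jig 0.4 0.3 z 0.0351 yaw 0.08 F [ 0.5 -3.2  1.9]
t 8.57 jig 43.4 0.4 z 0.035 yaw 0.08 F [ 0.7 -4.7  3.1]
z58 [315. 124.] 44498 [530.2 116.8] [ 96.6 118.1] 13.9 z 0.0573 bgr [65. 66. 68.]
rail? [192. 138.] 7296 [470.8  94.6] [ 14.8 154.7] 13.7 pca 103.58 0.0264
rail? [440. 137.] 8158 [594.9 125.2] [ 14.9 155.6] 13.8 pca 104.1 0.0262
```

Box at y≈+0.9 mm, about 37 mm to go; slow down at the end and watch the force.

```bash
python3 -m inch '[[0.004,0,0,0,0,0,60],[0.009,0,0,0,0,0,60],[0.014,0,0,0,0,0,60],[0.018,0,0,0,0,0,60],[0.022,0,0,0,0,0,60],[0.025,0,0,0,0,0,60],[0.027,0,0,0,0,0,60],[0.029,0,0,0,0,0,60]]' >/dev/null; python3 -c "
from h import *
where()"; python3 -m inch '[[0.001,0,0,0,0,0,60],[0.002,0,0,0,0,0,60],[0.003,0,0,0,0,0,60],[0.004,0,0,0,0,0,60],[0.005,0,0,0,0,0,60],[0.005,0,0,0,0,0,60]]' >/dev/null;  python3 - <<'E'
from h import *
where()
c=cam("wrist"); measure(c);cv2.imwrite("pics/w5.png",c["image"])
E
```

```text
t 9.28 jig 72.0 0.6 z 0.0348 yaw 0.07 F [ 0.9 -3.3  2.2]
t 9.78 jig 77.0 0.5 z 0.0348 yaw 0.06 F [-0.2 -1.6  0.2]
z58 [315. 124.] 44539 [522.  149.4] [ 96.9 117.7] 14.0 z 0.0573 bgr [65. 66. 68.]
```

View pics/w5.png

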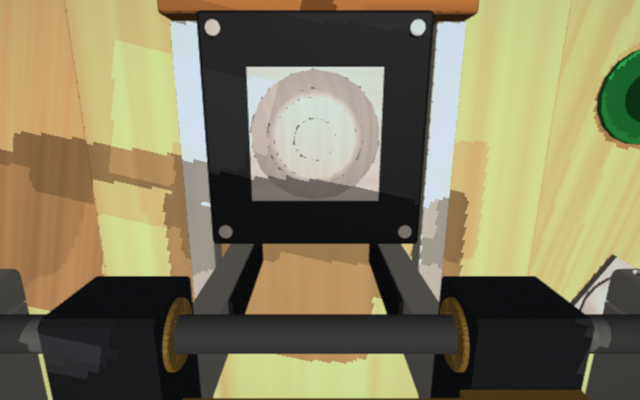

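The box is centred between the rails (clear board on both sides), and its front edge (v≈12) almost meets the end stop. I'll creep forward until the force rises.

```bash
python3 -m inch '[[0.0007,0,0,0,0,0,60],[0.0014,0,0,0,0,0,60],[0.002,0,0,0,0,0,60],[0.002,0,0,0,0,0,60]]' | grep force; python3 -m inch '[[0.0005,0,0,0,0,0,60],[0.001,0,0,0,0,0,60],[0.001,0,0,0,0,0,60]]'|grep contact;python3 -m inch '[[0.0005,0,0,0,0,0,60],[0.001,0,0,0,0,0,60],[0.001,0,0,0,0,0,60]]'|grep contact; python3 -c "
from h import *
where()"
```

```text
contact_force: [0.9, -2.6, 0.4]
finger_force: 1.1
contact_force: [1.5, -4.1, -0.9]
contact_force: [0.3, -6.3, -0.7]
t 10.67 jig 79.2 0.7 z 0.0349 yaw 0.02 F [ 0.3 -6.3 -0.7]
```

```bash
for k in 1 2; do python3 -m inch '[[0.0005,0,0,0,0,0,60],[0.001,0,0,0,0,0,60],[0.001,0,0,0,0,0,60]]'|grep contact; python3 -c "
from h import *
where()"; done
```

```text
contact_force: [0.7, -8.7, -0.5]
t 10.92 jig 79.3 0.7 z 0.0349 yaw 0.01 F [ 0.7 -8.7 -0.5]
contact_force: [1.9, -10.3, -1.0]
t 11.17 jig 79.3 0.8 z 0.0349 yaw 0.0 F [  1.9 -10.3  -1. ]
```

The arm has stopped moving while the force climbs, so the box is seated against the stop. Now I back straight off, then raise and check.

```bash
python3 -m inch '[[-0.003,0,0,0,0,0,60],[-0.008,0,0,0,0,0,60],[-0.02,0,0,0,0,0,60],[-0.035,0,0,0,0,0,60],[-0.06,0,0,0,0,0,60],[-0.09,0,-0.03,0,0,0,60],[-0.12,0,-0.07,0,0,0,60],[-0.12,0,-0.1,0,0,0,60]]' >/dev/null; python3 -m inch '[[-0.03,0,-0.04,0,0,0,60],[-0.03,0,-0.08,0,0,0,60],[-0.03,0,-0.12,0,0,0,60],[-0.03,0,-0.12,0,0,0,60],[-0.03,0,-0.12,0,0,0,60]]' >/dev/null; python3 - <<'E'
from h import *
where()
c=cam("wrist"); measure(c); lane(c);cv2.imwrite("pics/w6.png",c["image"])
c=cam("top");cv2.imwrite("pics/t6.png",cv2.resize(c["image"][130:330,180:500],None,fx=2,fy=2))
E
```

```text
t 12.25 jig -68.2 -1.4 z 0.2597 yaw 0.06 F [-0.3 -0.1  0.1]
z58 [311.   8.] 1766 [529.5 118.3] [96.1 15.4] 14.2 z 0.0562 bgr [39. 40. 40.]
z58 [241. 380.] 802 [ 545.2 -316.9] [41.9 44. ] 86.7 z 0.0564 bgr [114.  40.  95.]
z58 [398. 381.] 729 [ 737.2 -272.6] [38.1 43.8] 28.0 z 0.0566 bgr [112.  40.  94.]
rail? [253.  55.] 1511 [478.2  63.6] [ 14.4 111.6] 13.7 pca 103.8 0.0263
rail? [372.  55.] 1487 [602.4  94.6] [ 14.5 112.1] 13.8 pca 103.75 0.0263
```

View pics/w6.png

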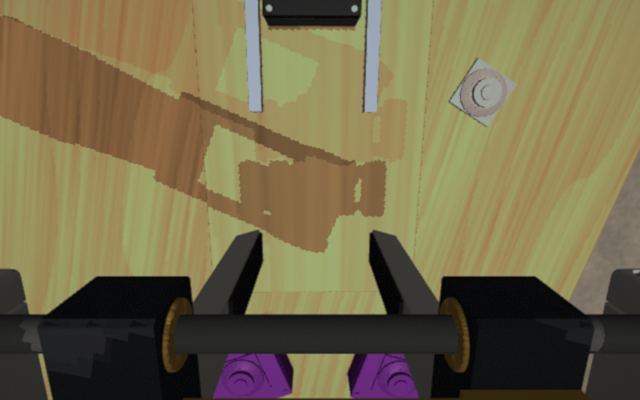

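View pics/t6.png

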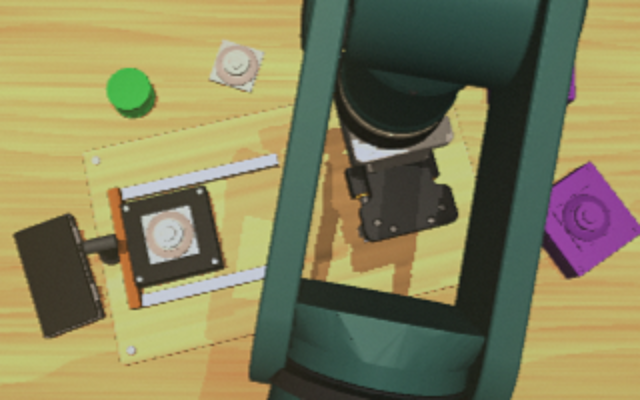

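The box rests against the end stop, square and clear of both rails (wrist view: lid at u 263–360 between rails at 262 and 366 at a lower height; top view: front edge on the wooden bar). Nothing else has moved.

```bash
python3 -c "
from h import *
print(ctrl.get_state()['qvel'],ctrl.job_done())"
```

```text
the job is handed in; nothing more can be done
[ 0.00400711  0.02012088  0.04477602 -0.00339621 -0.00047523  0.00337028] None
```

The speaker box rests against the wooden end stop, about 1 mm off the lane's centre line and clear of both rails by about 8 mm; the arm has backed off, nothing else has visibly moved, and I handed the job in at about 12 s.

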